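# Striking a seal on a notebook cover in the desk press

## Task

Strike the seal into the cover of the leather pocket notebook that lies on the bed-board of the desk press: slide it along the board under the ram until it lies square and fully home against both brass lays, across the throat and at the side, then press the lever down firmly for a moment and let it rise again, leaving the notebook there. Push gently, for the back lay is held only by its thumbscrews and must not shift, and leave the things beside the board alone. A seal struck before the notebook is home, or the dies closed on nothing, spoils the job.

Things in the scene. Friction and masses are not known exactly. Their poses are not given: they have to be found in the camera images.
- press_bed: Fixed flat wooden bed-board, 375 x 250 mm, 21 mm thick, on the desk, with the green desk press let into it. Origin on the desk under the press: x points along the throat to the open front (where lever and book are), y to the side lay, z up. The board reaches from x -150 to +225, y +-125 mm. Column of the press: x -126 to -68, y +-13, 100 mm high; its head runs forward to x -28 above z 74.
- book: Dark leather-bound pocket notebook lying flat on the board, 140 mm long, 95 mm wide, 14 mm thick, about 0.2 kg, too wide to grasp. Origin: centre of its underside; x along its 140 mm length, y along its 95 mm width, to its spine. It lies with its x roughly along the board's x, out in front of the throat, and goes in endwise, spine to the side lay.
- back_lay_face (a point): Back lay: brass bar 84 mm long (along the board's y), 8 mm thick, 13 mm high, across the throat in front of the column. The point is at the middle of its front face, at the board's surface; x points out of the throat. At home the book's inner end touches it: book origin at x = +70 mm here. Its thumbscrews slip at about 25 N.
- side_lay_face (a point): Side lay: fixed brass angle on the board, 110 mm long (along the board's x), 12 mm high. The point is at the middle of its face, at the board's surface, 47.5 mm from the throat's middle line; y points away from the book. At home the book's long side touches it: book origin at y = -47.5 mm here.
- lever_knob (a point): Top of the black knob at the lever's end, over the throat's middle line, 187 mm above the desk when up. The knob is 42 mm long (along x), 24 mm wide, 25 mm deep; the lever's 12 mm bar runs from it back to the press at 150 to 170 mm height, straight above the book's path, so an upright gripper cannot follow the book in.
- press_lever (a joint): Lever of the press, rad: 0 up, at rest (a spring returns it, and takes about 5 N at the knob; the strike takes some 15 N there), growing as the knob is pressed down, 0.19 at its stop. Its pivot is 213 mm from the knob, at z 150. About 0.10 brings the ram onto the book's cover.
- press_ram: Steel ram, 34 mm across, on the throat's middle line at x = -11 mm of the board, driven down by the lever. Origin at the press's foot. Its face stands 42 mm above the desk when up, so 7 mm above the book's cover, and falls 14 mm over the whole stroke.
- monitor: Computer monitor that stands on the desk to the right of the press, in the way between the arm's start and the work; fixed. Its panel is 470 mm wide (along its y), 16 mm thick, from 100 to 430 mm above the desk; origin on the desk, in the panel's plane but 23 mm behind it (the panel is at x +15 to +40). Its foot is 170 mm square. Pass over it or well on the robot's side of it.
- ink_bottle: Square dark ink bottle with a black cap, 53 x 52 x 64 mm, standing beside the board, away from the work; a bystander. Origin: centre of its underside.
- rubber_stamp: Wooden hand stamp with a turned knob, 30 x 46 x 78 mm, standing beside the board; a bystander. Origin: centre of its underside.
- stamp_pad: Shut ink-pad tin, 62 x 92 x 17 mm, lying beside the board; a bystander. Origin: centre of its underside.
- magnifier: Magnifying glass with a brass rim and black handle, 78 x 179 x 15 mm, lying on the other side of the board; a bystander. Origin: centre of its underside.

How it is judged:
On the way, in this order (a step that is already met when the one before it is completed fails the run):
1. the book lies square and home against both lays (within 2 mm and 1.7 degrees) (x of book in the frame of back_lay_face between 0.067 and 0.072 m and y of book in the frame of side_lay_face between -0.0495 and -0.045 m and angle between the x axis of book and the x axis of press_bed, either way round below 0.03 rad), for 0.3 s.
2. the ram is pressed onto the cover with more than 15 N (all of step 1 and contact force between press_ram and book above 15 N), for 0.3 s.
At the end, for the whole second after the job is handed in: The book lies still, within 2 mm of both lays and within 1.7 degrees of square; the lever is up again (under 0.03 rad) (all of step 1 and value of joint press_lever below 0.03 rad and linear speed of book below 0.01 m/s); the robot touches nothing.
It fails at once if the back lay shifted more than 1.5 mm (distance of back_lay_face from where it was at the start of the episode above 0.0015 m).
It fails at once if the ram pressed on the cover while the book was not home (contact force between press_ram and book above 8 N and not (x of book in the frame of back_lay_face between 0.067 and 0.072 m and y of book in the frame of side_lay_face between -0.0495 and -0.045 m and angle between the x axis of book and the x axis of press_bed, either way round below 0.03 rad)).
It fails at once if the press closed on nothing (lever past 0.15) (value of joint press_lever above 0.15 rad).
It fails at once if a bystander moved more than 15 mm (distance of any of ink_bottle, rubber_stamp, stamp_pad, magnifier from where it was at the start of the episode above 0.015 m).
It also fails if it takes over 72 s, if anything falls off the work surface, if the arm or the gripper's body presses on something with over 40 N, if the wrist force passes 120 N, or if a joint passes its speed limit or range.

## Robot

A 6-joint arm with a two-finger parallel gripper is mounted at the origin on a cart in front of the work surface, level with it; the furniture and walls round the work are solid. World frame = base frame: x ahead of the robot, y to its left, z up, the work surface at z = 0. Lengths are in m, angles in rad, forces in N, time in s.
With the tool pointing down it reaches from about 0.3 to 0.775 m from the base axis. Payload 14.6 kg.
Tool frame: the origin (TCP) lies on the centre line of the jaws, within the pads' length; the fingertips stand 19 mm ahead of it and the grasp point (between the pads) is the TCP; z points along the fingers, y is the line along which they close (so a half turn about z gives the same grasp; the last joint's range is limited). The gripper opens to 94 mm and grips with 3 to 60 N. Pads are 16 mm wide; open, the fingers measure 119 mm over their backs; the gripper's body (75 mm by 177 mm) begins 78 mm behind the grasp point.
Start: joints at [-1.288, 0.3, 1.521, -0, 1.321, -0.067], TCP at [0.188, -0.517, 0.224] pointing down, gripper open.
Joint ranges: [-3.03, 3.03], [-0.79, 2.21], [0.23, 2.52], [-1.04, 4.18], [0, 3.07], [-2.55, 2.55]. Speed limits (rad/s): [2.22, 2.22, 2.57, 3.14, 3.14, 3.14].

## Interface

Orientations are given as [roll, pitch, yaw] about the fixed x, y, z axes, in that order (R = Rz(yaw) Ry(pitch) Rx(roll)).
In Python, from station import get_obs, camera, workorder gives the robot as it stands.
- The arm moves only by the tool play_rows, never from a script. Its argument "motion" is a list that holds one entry, the list of rows, each a list of 7 numbers: the shift along the tool's x, y, z as a fraction of full scale, then the turn, a rotation vector about the tool's x, y, z as a fraction of full scale, then the opening, from -1 (shut) to 1 (fully open). In form: [[[x, y, z, ax, ay, az, grip], ...]]. A call has 1 to 10 rows; each row is the pose to reach, as a shift and turn from the pose commanded when the call began, along the tool's axes at that moment, turning the shorter way round; what a row does not reach only later rows make up. Full scale, the value 1, is 0.25 m for a shift and 2 pi rad for a turn. A row lasts 1/10 s, in which the tool goes at most 50 mm and 8.59 degrees, less where a joint would pass 70% of its speed; a pose out of reach is approached as far as the arm can. A call with a number of a shift or a turn outside -1 to 1 is refused whole. A call with a gripper value outside its range is refused whole. The fingers move at their own pace and stop on an object; "grip_force" is the grip in N (left out, the last holds). Time passes only in rows, so rows that repeat a pose let the fingers close. It gives the time, the measured TCP pose, the force, the opening and the grip force at its end, in the units of the state.
- get_obs(): the state, without advancing time (a new reading comes with each control period).
- camera(name): name is "scene" or "top" or "wrist"; returns a dict with "frame" (420x560x3 uint8, red, green, blue), "z_map" (420x560 float32, m along the optical axis (not along the pixel's ray), 0 where there is no reading), "camera_matrix" (3x3 intrinsics, pixels), "D" ([k1, k2, p1, p2, k3] as OpenCV has them; the pictures are not rectified), "T" (4x4, takes a point from camera to world coordinates); the wrist camera has in their place "T_tool_cam" (4x4, takes a point from camera to tool coordinates, whose origin is the TCP and whose axes are the flange's). Camera axes: x right, y up, looking along -z (the intrinsics and any distortion apply to the point x, -y, -z); pixel columns grow to the right and rows downward; lengths in m; the calibration is good to about 2 mm. A picture is of the moment at which its call begins: read the wrist's pose just before it.
- workorder.hand_in(): hands the job in; it is judged then, once.
The state is a dict: "time_s": time; "qpos": joint angles; "joint_vel": joint speeds; "tau": joint torques, N m; "ee_pos": TCP position; "eef_rot": TCP orientation; "force": force on the tool from outside, world axes, zero at the start; "moment": the same for the moment, N m; "grip_width": finger opening in m; "grip_force": force on a finger pad.
Only numpy, scipy, OpenCV 4.12 (cv2) and the standard library are available. Lean on these libraries where they do the work, as an engineer would, in place of code of your own. Each camera call takes 0.05 s, during which the arm holds its last target. There are 200 camera calls.

## Working session

There is one attempt and no reset: what is moved stays moved. The work goes in short steps, Python scripts to look and compute and a tool call to move; the robot and the scene stay as the last step left them, time stands still between calls to the robot, and variables do not carry over. Pictures are saved under pics/ and viewed, at most 10 in all, crops included, and the job is handed in when it is done.

Besides the shell and the picture viewer there is one more tool, called after "Emit:" by a JSON object that holds its "op" and its "data". play_rows: Moves the arm, as the interface text tells. Its arguments: {"type":"object","properties":{"motion":{"type":"array"},"grip_force":{"type":"number"}},"required":["motion"]}

```bash
mkdir -p pics; ls
cat > h.py <<'E'
import numpy as np, cv2
from station import get_obs, camera, workorder
from scipy.spatial.transform import Rotation as R
def snap(n,save=None):
    o=get_obs(); c=camera(n)
    if 'T' not in c:
        T=np.eye(4); T[:3,:3]=R.from_euler('xyz',o['eef_rot']).as_matrix(); T[:3,3]=o['ee_pos']
        c['T']=T@c['T_tool_cam']
    if save: cv2.imwrite('pics/'+save,c['frame'][:,:,::-1])
    return c
def rays(c,px):
    u=cv2.undistortPoints(np.array(px,float).reshape(-1,1,2),c['camera_matrix'],c['D']).reshape(-1,2)
    d=np.c_[u[:,0],-u[:,1],-np.ones(len(u))]@c['T'][:3,:3].T
    return c['T'][:3,3],d
def onz(c,px,z):
    o,d=rays(c,px); return o+d*((z-o[2])/d[:,2])[:,None]
def dep(c,px):
    o,d=rays(c,px); p=np.round(px).astype(int).reshape(-1,2)
    return o+d*c['z_map'][p[:,1],p[:,0]][:,None]
E
python3 - <<'E'
from h import *
print(get_obs())
for n in ('scene','top'):
    c=snap(n,n+'0.png'); print(n,c['T'].round(3),c['camera_matrix'],c['D'])
E
```

```text
pics
{'time_s': 0.0, 'qpos': array([-1.28758877e+00,  3.00487320e-01,  1.52160126e+00, -2.88007960e-05,
        1.32069920e+00, -6.66259392e-02]), 'joint_vel': array([-5.18094189e-05,  6.02979025e-04,  2.64887466e-04, -1.25984765e-03,
       -6.21243683e-04,  1.15711488e-03]), 'tau': array([-3.56851167e-03, -5.31807232e+01, -3.52739775e+01,  7.06488127e-02,
        2.42927636e-02, -9.69820371e-05]), 'ee_pos': array([ 0.18841512, -0.51645458,  0.22386889]), 'eef_rot': array([-3.14039833e+00, -5.17328466e-05,  3.49840609e-01]), 'force': array([ 0.21184906,  0.40936934, -0.07165503]), 'moment': array([ 0.00965659, -0.01491787, -0.02759003]), 'grip_force': 0.0, 'grip_width': 0.0939612284498675}
scene [[-0.361 -0.389  0.848  1.462]
 [ 0.932 -0.131  0.337  0.535]
 [-0.02   0.912  0.409  0.551]
 [ 0.     0.     0.     1.   ]] [[397.36200546   0.         285.35568076]
 [  0.         397.36200546 211.76832482]
 [  0.           0.           1.        ]] [-0.08586927  0.          0.          0.          0.        ]
top [[ 0.005  0.983 -0.183  0.391]
 [-1.     0.006  0.003  0.22 ]
 [ 0.004  0.183  0.983  1.305]
 [ 0.     0.     0.     1.   ]] [[477.49893849   0.         285.27010919]
 [  0.         477.49893849 208.32251212]
 [  0.           0.           1.        ]] [0.04388136 0.         0.         0.         0.        ]
```

View pics/top0.png

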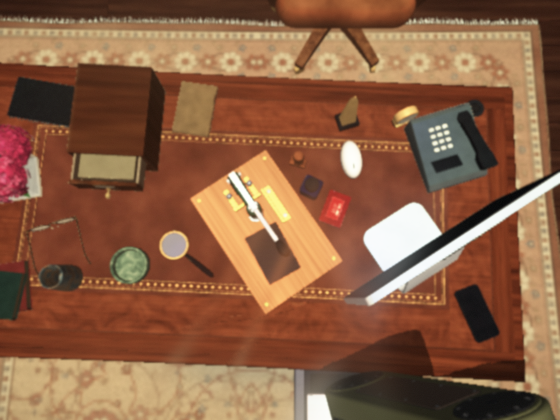

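View pics/scene0.png

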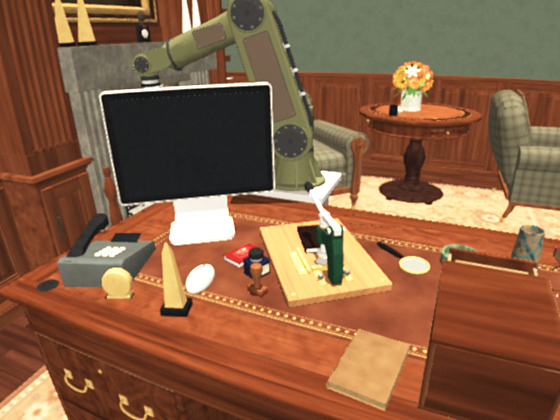

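Run:
```python
from h import *
c=snap('top'); f=c['frame'][:,:,::-1]
cv2.imwrite('pics/crop.png',cv2.resize(f[140:325,180:350],None,fx=3.2,fy=3.2,interpolation=cv2.INTER_CUBIC))
hsv=cv2.cvtColor(f,cv2.COLOR_BGR2HSV)
for p in [(230,230),(270,280),(275,262),(275,200),(320,260),(215,200)]: print(p,hsv[p[1],p[0]],dep(c,[p]).round(3))
px=np.array([(265,150),(191,199),(268,313),(341,260)])
P=onz(c,px,.021); print(P.round(4)); print([np.linalg.norm(P[i]-P[i-1]).round(4) for i in range(4)])
```

```text
(230, 230) [ 17 136 248] [[0.569 0.365 0.022]]
(270, 280) [ 10 130 131] [[0.435 0.255 0.036]]
(275, 262) [ 10 125 118] [[0.483 0.242 0.031]]
(275, 200) [ 28 104 253] [[0.653 0.244 0.021]]
(320, 260) [ 15 141 240] [[0.489 0.122 0.02 ]]
(215, 200) [ 16 140 244] [[0.651 0.408 0.023]]
[[0.7951 0.2734 0.021 ]
 [0.654  0.4741 0.021 ]
 [0.3502 0.2597 0.021 ]
 [0.4897 0.0659 0.021 ]]
[np.float64(0.3693), np.float64(0.2453), np.float64(0.3718), np.float64(0.2388)]
```

View pics/crop.png

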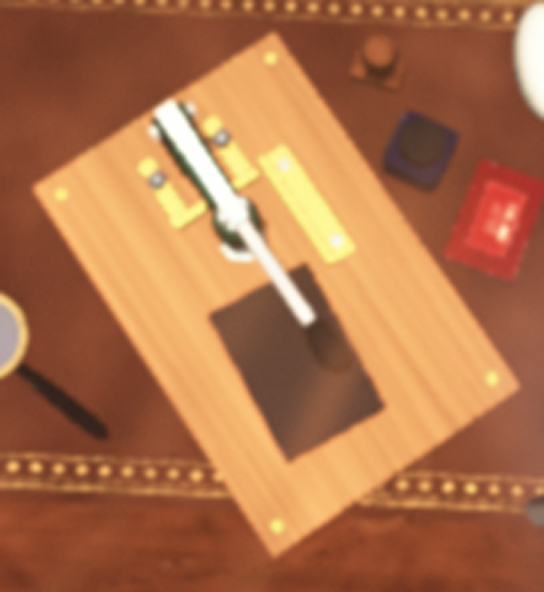

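Run:
```python
from h import *
c=snap('top'); f=c['frame'][:,:,::-1]
hsv=cv2.cvtColor(f,cv2.COLOR_BGR2HSV)
roi=np.zeros(f.shape[:2],np.uint8); cv2.fillConvexPoly(roi,np.array([(265,145),(185,199),(268,319),(347,260)]),255)
H,S,V=cv2.split(hsv)
m=((V>175)&(S>70)&(S<175)&(H>11)&(roi>0)).astype(np.uint8)*255
m=cv2.morphologyEx(m,cv2.MORPH_OPEN,np.ones((3,3),np.uint8))
def big(m): return max(cv2.findContours(m,cv2.RETR_EXTERNAL,cv2.CHAIN_APPROX_NONE)[0],key=cv2.contourArea)[:,0].astype(float)
def rect(px,z):
    P=onz(c,px,z); r=cv2.minAreaRect((P[:,:2]*1000).astype(np.float32)); return r,cv2.boxPoints(r)
r,b=rect(big(m),.021); print('board',r,b.round(1).tolist())
e=b-b.mean(0); # board frame: center at x=37.5
ctr=b.mean(0)
# long axis toward robot
E=[b[1]-b[0],b[2]-b[1]]; L=max(E,key=np.linalg.norm); L=L/np.linalg.norm(L)
if L[0]>0: L=-L
yb=np.array([-L[1],L[0]]); O=ctr-37.5*L
print('O',O,'xb',L,'yaw',np.arctan2(L[1],L[0]))
inner=cv2.erode(roi,np.ones((15,15)))
mb=((V<160)&(inner>0)).astype(np.uint8)*255; mb[:222]=0
pb=big(mb); r,b=rect(pb,.035); print('book',r)
print('book corners board', np.c_[(b-O)@L,(b-O)@yb].round(1).tolist())
my=((H>=22)&(H<36)&(S>80)&(V>180)&(inner>0)).astype(np.uint8)*255
for k in cv2.findContours(my,cv2.RETR_EXTERNAL,cv2.CHAIN_APPROX_NONE)[0]:
    if cv2.contourArea(k)>25:
        r,b=rect(k[:,0].astype(float),.034); print('brass',r); print(np.c_[(b-O)@L,(b-O)@yb].round(1).tolist())
np.savez('board.npz',O=O,L=L,yb=yb)
v=f.copy(); v[m>0]=(0,255,0); v[mb>0]=(255,0,0); v[my>0]=(0,0,255)
cv2.imwrite('pics/mask.png',cv2.resize(v[140:325,180:350],None,fx=3.2,fy=3.2,interpolation=cv2.INTER_NEAREST))
```

```text
board ((568.7425537109375, 268.6651611328125), (384.2569580078125, 253.92518615722656), 33.9776611328125) [[338.5, 266.6000061035156], [480.3999938964844, 56.0], [799.0, 270.79998779296875], [657.0999755859375, 481.29998779296875]]
O [599.83966 289.62277] xb [-0.82925546 -0.55886966] yaw -2.5485706
book ((507.8208312988281, 249.52560424804688), (137.33387756347656, 91.89503479003906), 29.169322967529297)
book corners board [[163.3000030517578, -69.69999694824219], [171.0, 21.899999618530273], [34.099998474121094, 33.400001525878906], [26.399999618530273, -58.20000076293945]]
brass ((642.2007446289062, 349.9908752441406), (37.62120056152344, 32.114524841308594), 34.81954574584961)
[[-49.79999923706055, -42.20000076293945], [-50.29999923706055, -10.100000381469727], [-87.9000015258789, -10.600000381469727], [-87.4000015258789, -42.70000076293945]]
brass ((640.783935546875, 243.0869140625), (111.35604858398438, 28.601402282714844), 34.43302917480469)
[[47.79999923706055, 47.599998474121094], [47.599998474121094, 76.19999694824219], [-63.70000076293945, 75.30000305175781], [-63.5, 46.70000076293945]]
brass ((673.927001953125, 302.4945983886719), (35.48415756225586, 23.434844970703125), 34.8083381652832)
[[-50.70000076293945, 19.299999237060547], [-51.099998474121094, 42.70000076293945], [-86.5, 42.20000076293945], [-86.19999694824219, 18.799999237060547]]
```

View pics/mask.png

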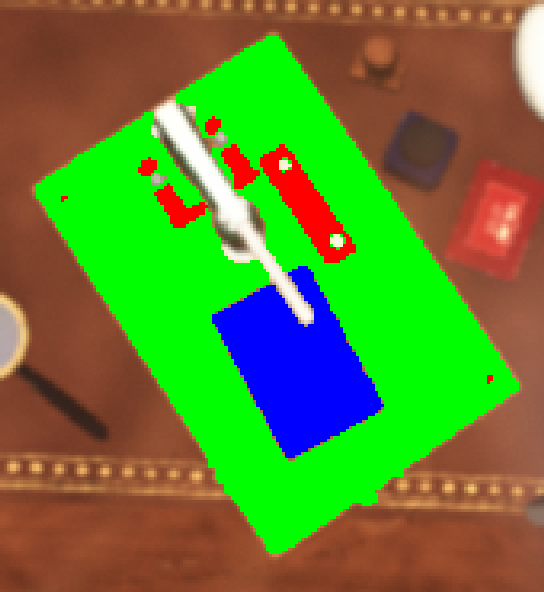

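Run:
```python
from h import *
c=snap('top'); f=c['frame'][:,:,::-1]
H,S,V=cv2.split(cv2.cvtColor(f,cv2.COLOR_BGR2HSV))
roi=np.zeros(f.shape[:2],np.uint8); cv2.fillConvexPoly(roi,np.array([(265,145),(185,199),(268,319),(347,260)]),255)
m=((V>175)&(S>70)&(S<175)&(H>11)&(roi>0)).astype(np.uint8)*255
ct=max(cv2.findContours(m,cv2.RETR_EXTERNAL,cv2.CHAIN_APPROX_NONE)[0],key=cv2.contourArea)[:,0].astype(float)
P=onz(c,ct,.021)[:,:2]*1000
z=np.load('board.npz'); O,L,yb=z['O'],z['L'],z['yb']
def fl(q):
    for _ in range(4):
        vx,vy,x,y=cv2.fitLine(q.astype(np.float32),cv2.DIST_HUBER,0,.01,.01).ravel(); n=np.array([-vy,vx]); d=(q-[x,y])@n; q=q[abs(d)<max(1.2,1.5*np.median(abs(d)))]
    return np.array([vx,vy]),np.array([x,y]),len(q)
B=np.c_[(P-O)@L,(P-O)@yb]
for nm,s in [('back',B[:,0]<-145),('front',B[:,0]>210),('left(-y)',B[:,1]<-115),('right',B[:,1]>115)]:
    q=B[s]; t=q[:,1] if nm in('back','front') else q[:,0]; lo,hi=(-105,105) if nm in('back','front') else (-130,200)
    q=q[(t>lo)&(t<hi)]; v,p,n=fl(q); a=np.degrees(np.arctan2(v[1],v[0]))%180
    # value at mid
    mid=p+v*((0-p[1])/v[1] if nm in('back','front') else (37-p[0])/v[0])
    print(nm,n,'ang',a.round(2),'mid',mid.round(1))
```

```text
back 55 ang 90.28 mid [-153.1    0. ]
front 48 ang 90.54 mid [220.1   0. ]
left(-y) 86 ang 0.41 mid [  37.  -123.5]
right 90 ang 0.22 mid [ 37.  125.2]
```

```bash
cat >> h.py <<'E'
import os
if os.path.exists('frame.npz'):
    z_=np.load('frame.npz'); O,L,YB=z_['O'],z_['L'],z_['yb']
    def w(x,y): return O+x*L+y*YB      # board mm -> world m (xy)
    def b(P): d=np.asarray(P)[...,:2]-O; return np.stack([d@L,d@YB],-1)*1000
E
sed -i 's/O+x\*L+y\*YB /O+(x*L+y*YB)\/1000 /' h.py
python3 - <<'E'
import numpy as np
z=np.load('board.npz'); O,L,yb=z['O'],z['L'],z['yb']
C=O+33.5*L+.85*yb; a=np.arctan2(L[1],L[0])+np.radians(.36)
L=np.array([np.cos(a),np.sin(a)]); yb=np.array([-L[1],L[0]]); O=C-37.5*L
np.savez('frame.npz',O=O/1000,L=L,yb=yb); print(O,L,yb,a)
E
python3 - <<'E'
from h import *
c=snap('top'); s=snap('scene')
z=c['z_map']
# cloud from top
v,u=np.mgrid[0:420,0:560]; px=np.c_[u.ravel(),v.ravel()].astype(float)
def cloud(c):
    o,d=rays(c,px); zz=c['z_map'].ravel(); P=o+d*zz[:,None]; P[zz==0]=np.nan; return P
P=cloud(c)
q=P[(P[:,2]>.39)&(P[:,2]<.45)&(P[:,0]>0.2)&(P[:,0]<.9)&(P[:,1]<.2)]
for i in (np.argmax(q[:,1]),np.argmin(q[:,1]),np.argmin(q[:,0]),np.argmax(q[:,0])): print('mon',q[i].round(3))
B=b(P)
k=(P[:,2]>.12)&(P[:,2]<.2)&(abs(B[:,1])<25)&(B[:,0]>-150)&(B[:,0]<200)
qs=np.c_[B[k],P[k,2]*1000]; qs=qs[np.argsort(qs[:,0])]; print(qs[-60::4].round(0).tolist())
Ps=cloud(s); Bs=b(Ps); k=(Ps[:,2]>.12)&(Ps[:,2]<.2)&(abs(Bs[:,1])<30)&(Bs[:,0]>-150)&(Bs[:,0]<200)
qs=np.c_[Bs[k],Ps[k,2]*1000]; qs=qs[np.argsort(qs[:,0])]; print(qs[-60::4].round(0).tolist())
print(w(102.7,-19.4),w(24,0),w(94,0),w(118,0))
E
```

```text
[603.49945769 291.34835397] [-0.82572773 -0.5640689 ] [ 0.5640689  -0.82572773] -2.5422874476273907
mon [0.204 0.083 0.391]
mon [ 0.64  -0.314  0.393]
mon [0.2   0.07  0.418]
mon [ 0.64  -0.314  0.393]
[[123.0, -2.0, 195.0], [123.0, 9.0, 183.0], [124.0, -3.0, 186.0], [125.0, 2.0, 190.0], [126.0, -4.0, 188.0], [127.0, 1.0, 187.0], [128.0, 3.0, 189.0], [129.0, -3.0, 186.0], [130.0, 2.0, 188.0], [131.0, -4.0, 183.0], [132.0, 0.0, 189.0], [133.0, -9.0, 180.0], [134.0, 5.0, 184.0], [136.0, -2.0, 187.0], [137.0, -3.0, 182.0]]
[[100.0, 3.0, 182.0], [103.0, 5.0, 181.0], [103.0, -4.0, 183.0], [104.0, 10.0, 175.0], [105.0, -7.0, 179.0], [107.0, -5.0, 184.0], [108.0, 9.0, 182.0], [111.0, 11.0, 176.0], [112.0, 7.0, 184.0], [113.0, 10.0, 181.0], [114.0, 13.0, 184.0], [117.0, 9.0, 185.0], [120.0, 5.0, 186.0], [123.0, -7.0, 184.0], [126.0, 12.0, 179.0]]
[0.50775428 0.2494376 ] [0.58368199 0.2778107 ] [0.52588105 0.23832588] [0.50606359 0.22478822]
```

Run:
```python
from h import *
c=snap('top')
for p in [(352,302),(356,300),(362,297),(370,292),(400,274),(450,245),(500,212),(550,182),(370,303),(400,289),(450,258)]: print(p,dep(c,[p]).round(3)[0])
o,d=rays(c,[(355,300)]); print(o+d*((.43-o[2])/d[0,2]))
```

```text
(352, 302) [0.382 0.069 0.232]
(356, 300) [0.386 0.072 0.314]
(362, 297) [0.392 0.071 0.384]
(370, 292) [0.401 0.059 0.404]
(400, 274) [0.434 0.008 0.428]
(450, 245) [ 0.487 -0.084  0.432]
(500, 212) [ 0.549 -0.179  0.432]
(550, 182) [ 0.606 -0.274  0.432]
(370, 303) [0.382 0.064 0.428]
(400, 289) [ 0.415 -0.09   0.015]
(450, 258) [ 0.491 -0.2    0.094]
[[0.38686522 0.0910042  0.43      ]]
```

```bash
cat >> h.py <<'E'
import json
def Rt(s):  # tool tilted by s deg (points to +YB), tool y = -L
    s=np.radians(s); k=np.array([0,0,1.]); l=np.r_[L,0]; y=np.r_[YB,0]
    return np.c_[-k*np.sin(s)-y*np.cos(s), -l, y*np.sin(s)-k*np.cos(s)]
def load():
    d=json.load(open('cmd.json')); return np.array(d['p']),np.array(d['R'])
def save(p,Rm): json.dump(dict(p=list(map(float,p)),R=np.asarray(Rm).tolist()),open('cmd.json','w'))
def plan(targets,grip,commit=True):
    "targets: list of (pos,R); prints rows relative to commanded pose"
    p,Rm=load(); 
    for tp,tR in targets:
        s=np.round(Rm.T@(np.asarray(tp)-p)/.25,4); r=np.round(R.from_matrix(Rm.T@tR).as_rotvec()/(2*np.pi),4)
        print([*s.tolist(),*r.tolist(),grip])
    if commit: save(p+Rm@(s*.25),Rm@R.from_rotvec(r*2*np.pi).as_matrix())
def bp(x,y,z): return np.r_[w(x,y),z]
def tipz(s): return 8*np.sin(np.radians(s))+19*np.cos(np.radians(s)) # mm below TCP of lowest tip corner
def obs():
    o=get_obs(); p,Rm=load(); q=o['ee_pos']; M=R.from_euler('xyz',o['eef_rot']).as_matrix()
    print('t',round(o['time_s'],2),'p',q.round(4),'board',b(q).round(2),'cmd err mm',((q-p)*1000).round(2),'rot err deg',np.degrees(R.from_matrix(Rm.T@M).magnitude()).round(2),'F(board x,y,z)',np.r_[o['force'][:2]@L,o['force'][:2]@YB,o['force'][2]].round(2),'w',round(o['grip_width'],4),'q',o['qpos'].round(2))
E
python3 - <<'E'
from h import *
o=get_obs(); save(o['ee_pos'],R.from_euler('xyz',o['eef_rot']).as_matrix())
p,Rm=load()
Rf=Rt(0); t=R.from_matrix(Rm).as_euler('xyz'); 
from scipy.spatial.transform import Slerp
sl=Slerp([0,1],R.from_matrix([Rm,Rf]))
print('yaw',R.from_matrix(Rf).as_euler('xyz'))
print('call1'); plan([((p[0],p[1],.5),Rm)],1)
print('call2'); plan([((.27,-.40,.5),sl(.15).as_matrix()),((.36,-.2,.5),sl(.4).as_matrix())],1)
print('call3'); plan([((.39,0,.5),sl(.6).as_matrix()),((.40,.2,.5),sl(.85).as_matrix())],1)
D=bp(100,-92,.5); print('D',D)
print('call4'); plan([(D,Rf)],1)
E
```

```text
yaw [3.14159265 0.         2.17010153]
call1
[-0.0, -0.0002, -1.1025, 0.0, 0.0, 0.0, 1]
call2
[0.4663, -0.3266, 0.0, -0.0, -0.0, -0.0435, 1]
[1.0786, -0.9547, 0.0001, -0.0, -0.0, -0.1159, 1]
call3
[0.7617, -0.2727, 0.0001, -0.0, -0.0, -0.0579, 1]
[1.4854, -0.6159, 0.0002, -0.0, -0.0, -0.1304, 1]
D [0.46903235 0.31090841 0.5       ]
call4
[0.3316, 0.4038, 0.0, 0.0, -0.0, -0.0434, 1]
```

Run:
```python
from h import *
o=get_obs(); save(o['ee_pos'],R.from_euler('xyz',o['eef_rot']).as_matrix())
p,Rm=load(); Rf=Rt(0)
from scipy.spatial.transform import Slerp
sl=Slerp([0,1],R.from_matrix([Rm,Rf])); S=lambda a: sl(a).as_matrix()
plan([((p[0],p[1],.46),Rm),((.22,-.42,.463),S(.1))],1)
plan([((.32,-.28,.5),S(.3)),((.36,-.18,.5),S(.42))],1)
plan([((.39,0,.5),S(.65))],1)
plan([((.42,.2,.5),S(.85))],1)
plan([(bp(100,-92,.5),Rf)],1)
```

```text
[-0.0, -0.0001, -0.9425, 0.0, 0.0, 0.0, 1]
[0.251, -0.3201, -0.9545, -0.0, -0.0, -0.029, 1]
[0.6288, -0.2798, -0.1479, -0.0, -0.0, -0.0579, 1]
[0.9696, -0.5433, -0.1479, -0.0, -0.0, -0.0927, 1]
[0.6992, -0.2096, 0.0001, -0.0, -0.0, -0.0666, 1]
[0.8039, 0.0897, 0.0001, -0.0, -0.0, -0.058, 1]
[0.3573, 0.3281, 0.0, 0.0, -0.0, -0.0434, 1]
```

Emit:
{"op": "play_rows", "data": {"motion": [[[0,0,-0.942,0,0,0,1],[0,0,-0.942,0,0,0,1],[0,0,-0.942,0,0,0,1],[0,0,-0.942,0,0,0,1],[0,0,-0.942,0,0,0,1],[0.251,-0.32,-0.954,0,0,-0.029,1],[0.251,-0.32,-0.954,0,0,-0.029,1],[0.251,-0.32,-0.954,0,0,-0.029,1],[0.251,-0.32,-0.954,0,0,-0.029,1]]]}}

```text
time_s: 1.3
ee_pos: [0.2202, -0.4194, 0.4636]
eef_rot: [3.14, 0.0, 0.533]
force: [0.1, -0.1, -0.4]
grip_width: 0.0943
grip_force: 0.0
```

Emit:
{"op": "play_rows", "data": {"motion": [[[0.629,-0.28,-0.148,0,0,-0.058,1],[0.629,-0.28,-0.148,0,0,-0.058,1],[0.629,-0.28,-0.148,0,0,-0.058,1],[0.629,-0.28,-0.148,0,0,-0.058,1],[0.97,-0.543,-0.148,0,0,-0.0927,1],[0.97,-0.543,-0.148,0,0,-0.0927,1],[0.97,-0.543,-0.148,0,0,-0.0927,1],[0.97,-0.543,-0.148,0,0,-0.0927,1]]]}}

```text
time_s: 2.1
ee_pos: [0.3608, -0.18, 0.4997]
eef_rot: [-3.141, 0.0, 1.115]
force: [0.4, -0.2, -0.7]
grip_width: 0.0937
grip_force: 0.0
```

```bash
python3 -c "
from h import *
obs()"
```

```text
t 2.1 p [ 0.3608 -0.18    0.4997] board [466.28 252.28] cmd err mm [-1.0826e+02 -4.9089e+02 -3.0000e-01] rot err deg 60.43 F(board x,y,z) [-0.22  0.35 -0.75] w 0.0937 q [-0.55 -0.08  1.32 -0.    1.9  -0.1 ]
```

Tracking is exact. Continue.

Emit:
{"op": "play_rows", "data": {"motion": [[[0.699,-0.21,0,0,0,-0.0666,1],[0.699,-0.21,0,0,0,-0.0666,1],[0.699,-0.21,0,0,0,-0.0666,1],[0.699,-0.21,0,0,0,-0.0666,1],[0.699,-0.21,0,0,0,-0.0666,1]]]}}

```text
time_s: 2.6
ee_pos: [0.3908, 0.001, 0.4995]
eef_rot: [-3.141, -0.0, 1.534]
force: [-0.3, -0.9, -0.2]
grip_width: 0.0938
grip_force: 0.0
```

Emit:
{"op": "play_rows", "data": {"motion": [[[0.804,0.09,0,0,0,-0.058,1],[0.804,0.09,0,0,0,-0.058,1],[0.804,0.09,0,0,0,-0.058,1],[0.804,0.09,0,0,0,-0.058,1],[0.804,0.09,0,0,0,-0.058,1]]]}}

```text
time_s: 3.1
ee_pos: [0.4218, 0.2021, 0.4981]
eef_rot: [-3.138, -0.0, 1.898]
force: [0.2, -0.0, 0.3]
grip_width: 0.0937
grip_force: 0.0
```

Emit:
{"op": "play_rows", "data": {"motion": [[[0.357,0.328,0,0,0,-0.0434,1],[0.357,0.328,0,0,0,-0.0434,1],[0.357,0.328,0,0,0,-0.0434,1],[0.357,0.328,0,0,0,-0.0434,1]]]}}

```text
time_s: 3.5
ee_pos: [0.4719, 0.3105, 0.4974]
eef_rot: [-3.138, -0.0, 2.168]
force: [-0.4, 0.0, -0.9]
grip_width: 0.0939
grip_force: 0.0
```

```bash
python3 -c "
from h import *
obs()
snap('wrist','wrist1.png')
o=get_obs(); save(o['ee_pos'],R.from_euler('xyz',o['eef_rot']).as_matrix())
print('up path'); plan([(bp(100,-95,.25),Rt(0))],1,False)"
```

```text
t 3.5 p [0.4719 0.3105 0.4974] board [ 97.85 -90.09] cmd err mm [ 2.84 -0.37 -2.58] rot err deg 0.25 F(board x,y,z) [ 0.29 -0.22 -0.91] w 0.0939 q [ 0.52  0.32  0.88 -0.    1.95 -0.08]
up path
[0.0219, -0.0015, 0.9936, -0.0004, 0.0, -0.0004, 1]
```

View pics/wrist1.png

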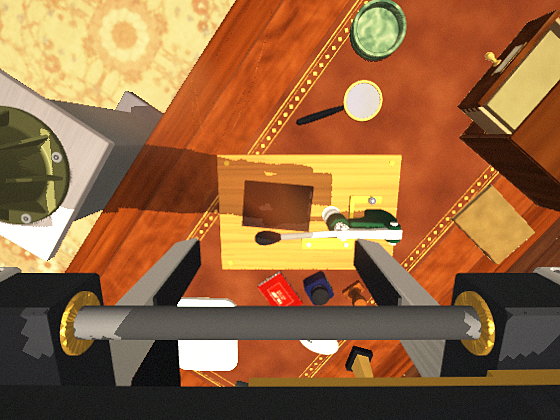

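Run:
```python
from h import *
c=snap('wrist')
print('book',b(onz(c,[(246,181),(313,184),(311,231),(243,225)],.035)).round(1).tolist())
print('board',b(onz(c,[(218,154),(401,155),(396,270),(222,269)],.021)).round(1).tolist())
P=dep(c,[(277,205),(240,200),(267,238)]); print(b(P).round(1).tolist(),P[:,2])
# side push start: s=15, TCP z
s=15; print('tip',tipz(s)); z=.024+tipz(s)/1000
plan([(bp(103,-110,.25),Rt(s))],1)
plan([(bp(103,-110,z+.02),Rt(s)),(bp(103,-110,z),Rt(s))],1)
# fingers front face (toward +YB): tip front corner offset in y
print('front off',(19*np.sin(np.radians(s))+8*np.cos(np.radians(s))))
```

```text
book [[160.8, -71.5], [25.8, -65.2], [27.5, 33.7], [169.3, 20.5]]
board [[217.4, -124.4], [-152.0, -122.0], [-164.3, 128.3], [220.2, 125.5]]
[[98.5, -21.9], [176.0, -29.3], [114.1, -1.3]] [0.03442768 0.01904197 0.18664955]
tip 20.423143060312462
[0.0819, -0.0136, 0.9936, -0.0005, -0.0416, -0.0003, 1]
[0.1919, -0.0002, 0.7171, 0.0, -0.0, -0.0, 1]
[0.2126, -0.0003, 0.7944, 0.0, -0.0, -0.0, 1]
front off 12.64496846726044
```

Emit:
{"op": "play_rows", "data": {"motion": [[[0.082,-0.0136,0.9936,0,-0.0416,0,1],[0.082,-0.0136,0.9936,0,-0.0416,0,1],[0.082,-0.0136,0.9936,0,-0.0416,0,1],[0.082,-0.0136,0.9936,0,-0.0416,0,1],[0.082,-0.0136,0.9936,0,-0.0416,0,1],[0.082,-0.0136,0.9936,0,-0.0416,0,1]]]}}

```text
time_s: 4.2
ee_pos: [0.4536, 0.3229, 0.2467]
eef_rot: [-3.132, 0.262, 2.17]
force: [-0.4, -0.2, 0.8]
grip_width: 0.0937
grip_force: 0.0
```

Emit:
{"op": "play_rows", "data": {"motion": [[[0.192,0,0.717,0,0,0,1],[0.192,0,0.717,0,0,0,1],[0.192,0,0.717,0,0,0,1],[0.192,0,0.717,0,0,0,1],[0.192,0,0.717,0,0,0,1],[0.2126,0,0.794,0,0,0,1],[0.2126,0,0.794,0,0,0,1],[0.2126,0,0.794,0,0,0,1]]]}}

```text
time_s: 5.0
ee_pos: [0.4562, 0.3262, 0.0491]
eef_rot: [3.138, 0.261, 2.168]
force: [0.7, -0.1, 0.3]
grip_width: 0.0938
grip_force: 0.0
```

Run:
```python
from h import *
obs()
s=15; z=.024+tipz(s)/1000
for y in (-64,):
    plan([(bp(103,-85,z),Rt(s)),(bp(103,y,z),Rt(s))],1)
```

```text
t 5.0 p [0.4562 0.3262 0.0491] board [ 101.93 -111.86] cmd err mm [-0.15  2.14  4.73] rot err deg 0.17 F(board x,y,z) [-0.51  0.52  0.32] w 0.0938 q [ 0.67  0.55  1.63 -0.31  1.    0.25]
[-0.0966, 0.0001, 0.0258, 0.0, -0.0, -0.0, 1]
[-0.1778, 0.0001, 0.0475, 0.0, -0.0, -0.0, 1]
```

Emit:
{"op": "play_rows", "data": {"motion": [[[0,0,0,0,0,0,1],[0,0,0,0,0,0,1]]]}}

```text
time_s: 5.2
ee_pos: [0.4554, 0.3262, 0.0477]
eef_rot: [3.139, 0.261, 2.169]
force: [-1.4, 0.3, 0.6]
grip_width: 0.0941
grip_force: 0.0
```

Run:
```python
from h import *
obs()
o=get_obs(); save(o['ee_pos'],R.from_euler('xyz',o['eef_rot']).as_matrix())
s=15; z=.0245+tipz(s)/1000; print(z)
plan([(bp(103,-111,z),Rt(s)),(bp(103,-85,z),Rt(s)),(bp(103,-64,z),Rt(s))],1)
```

```text
t 5.2 p [0.4554 0.3262 0.0477] board [ 102.66 -112.31] cmd err mm [-26.97  40.09   3.24] rot err deg 0.1 F(board x,y,z) [ 0.97 -1.06  0.56] w 0.0941 q [ 0.67  0.55  1.64 -0.31  1.    0.25]
0.04492314306031246
[-0.0022, -0.0014, 0.012, 0.0003, -0.0001, -0.0001, 1]
[-0.1027, -0.0014, 0.0389, 0.0003, -0.0001, -0.0001, 1]
[-0.1838, -0.0014, 0.0606, 0.0003, -0.0001, -0.0001, 1]
```

Emit:
{"op": "play_rows", "data": {"motion": [[[-0.002,-0.0014,0.012,0,0,0,1],[-0.053,-0.0014,0.0255,0,0,0,1],[-0.103,-0.0014,0.039,0,0,0,1],[-0.123,-0.0014,0.0443,0,0,0,1],[-0.143,-0.0014,0.0497,0,0,0,1],[-0.163,-0.0014,0.055,0,0,0,1],[-0.184,-0.0014,0.0606,0,0,0,1],[-0.184,-0.0014,0.0606,0,0,0,1],[-0.184,-0.0014,0.0606,0,0,0,1]]]}}

```text
time_s: 6.1
ee_pos: [0.4818, 0.2857, 0.0434]
eef_rot: [3.141, 0.261, 2.17]
force: [-0.3, -0.5, -0.4]
grip_width: 0.0941
grip_force: 0.0
```

Run:
```python
from h import *
obs()
c=snap('top'); f=c['frame'][:,:,::-1]
cv2.imwrite('pics/crop2.png',cv2.resize(f[140:325,180:350],None,fx=3.2,fy=3.2,interpolation=cv2.INTER_CUBIC))
```

```text
t 6.1 p [0.4818 0.2857 0.0434] board [103.67 -63.99] cmd err mm [-0.53 -0.39 -1.56] rot err deg 0.03 F(board x,y,z) [ 0.57  0.23 -0.44] w 0.0941 q [ 0.59  0.55  1.65 -0.32  0.96  0.17]
```

View pics/crop2.png

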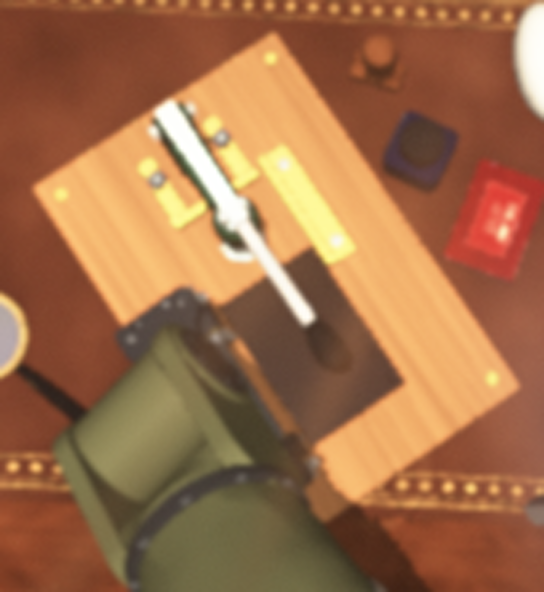

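Run:
```python
from h import *
o=get_obs(); save(o['ee_pos'],R.from_euler('xyz',o['eef_rot']).as_matrix())
z=.0245+tipz(35)/1000; print(z)
plan([(bp(103.7,-95,.045),Rt(15)),(bp(150,-105,.13),Rt(35)),(bp(197,-72,z+.085),Rt(35))],-1)
plan([(bp(197,-12,z),Rt(35))],-1)
```

```text
0.044652500332299214
[0.1175, -0.0001, -0.0383, 0.0, -0.0001, 0.0, -1]
[0.0683, -0.1853, -0.3771, 0.0, -0.0556, 0.0, -1]
[-0.0589, -0.3733, -0.3417, 0.0, -0.0556, 0.0, -1]
[-0.0016, -0.0, 0.4162, 0.0, -0.0, 0.0, -1]
```

Emit:
{"op": "play_rows", "data": {"motion": [[[0.1175,0,-0.0383,0,0,0,1],[0.1175,0,-0.0383,0,0,0,1],[0.068,-0.185,-0.377,0,-0.0556,0,-1],[0.068,-0.185,-0.377,0,-0.0556,0,-1],[0.068,-0.185,-0.377,0,-0.0556,0,-1],[-0.059,-0.373,-0.342,0,-0.0556,0,-1],[-0.059,-0.373,-0.342,0,-0.0556,0,-1],[-0.059,-0.373,-0.342,0,-0.0556,0,-1]]]}}

```text
time_s: 6.95
ee_pos: [0.4002, 0.2389, 0.13]
eef_rot: [3.141, 0.611, 2.169]
force: [0.1, 0.8, -0.0]
grip_width: 0.0493
grip_force: 0.0
```

Emit:
{"op": "play_rows", "data": {"motion": [[[0,0,0.2,0,0,0,-1],[0,0,0.3,0,0,0,-1],[0,0,0.4,0,0,0,-1],[0,0,0.4,0,0,0,-1],[0,0,0.4,0,0,0,-1]]]}}

```text
time_s: 7.45
ee_pos: [0.4332, 0.193, 0.0483]
eef_rot: [3.141, 0.611, 2.169]
force: [-0.3, 0.6, -0.6]
grip_width: 0.0095
grip_force: 0.0
```

Run:
```python
from h import *
obs()
o=get_obs(); save(o['ee_pos'],R.from_euler('xyz',o['eef_rot']).as_matrix())
z=.0245+tipz(35)/1000
plan([(bp(197,-12,z),Rt(35)),(bp(180,-12,z),Rt(35)),(bp(118,-12,z),Rt(35))],-1)
c=snap('wrist','wrist2.png')
```

```text
t 7.45 p [0.4332 0.193  0.0483] board [196.11 -14.81] cmd err mm [-0.87  2.83  3.69] rot err deg 0.04 F(board x,y,z) [-0.08 -0.69 -0.58] w 0.0095 q [ 0.65  0.45  1.92 -0.77  0.97  0.56]
[-0.0008, -0.0035, 0.0185, 0.0, -0.0, -0.0001, -1]
[-0.0007, 0.0645, 0.0186, 0.0, -0.0, -0.0001, -1]
[-0.0005, 0.3125, 0.0186, 0.0, -0.0, -0.0001, -1]
```

View pics/wrist2.png

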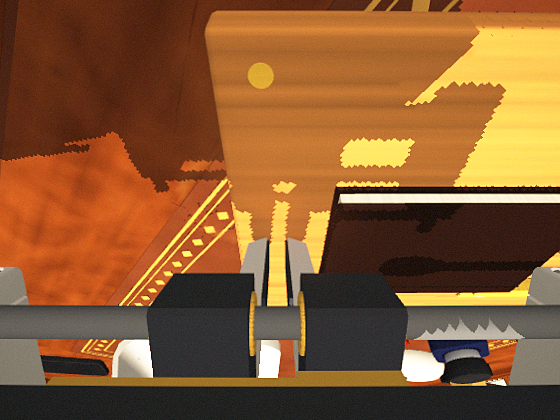

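Emit:
{"op": "play_rows", "data": {"motion": [[[-0.001,-0.003,0.018,0,0,0,-1],[-0.001,-0.003,0.018,0,0,0,-1],[-0.001,0.06,0.018,0,0,0,-1],[-0.001,0.1,0.018,0,0,0,-1],[-0.001,0.14,0.018,0,0,0,-1],[-0.001,0.18,0.018,0,0,0,-1],[-0.001,0.22,0.018,0,0,0,-1],[-0.001,0.26,0.018,0,0,0,-1],[-0.001,0.3,0.018,0,0,0,-1],[-0.001,0.3,0.018,0,0,0,-1]]]}}

```text
time_s: 8.5
ee_pos: [0.4972, 0.233, 0.0442]
eef_rot: [3.14, 0.61, 2.17]
force: [-0.1, -0.5, 1.0]
grip_width: 0.0003
grip_force: 0.0
```

Run:
```python
from h import *
obs()
c=snap('top'); f=c['frame'][:,:,::-1]
cv2.imwrite('pics/crop3.png',cv2.resize(f[140:325,180:350],None,fx=3.2,fy=3.2,interpolation=cv2.INTER_CUBIC))
c=snap('scene'); f=c['frame'][:,:,::-1]
cv2.imwrite('pics/s3.png',cv2.resize(f[200:310,240:400],None,fx=4,fy=4,interpolation=cv2.INTER_CUBIC))
```

```text
t 8.5 p [0.4972 0.233  0.0442] board [120.66 -11.82] cmd err mm [-2.1  -1.66 -0.41] rot err deg 0.06 F(board x,y,z) [0.36 0.3  0.96] w 0.0003 q [ 0.64  0.58  1.71 -0.74  1.02  0.49]
```

View pics/crop3.png

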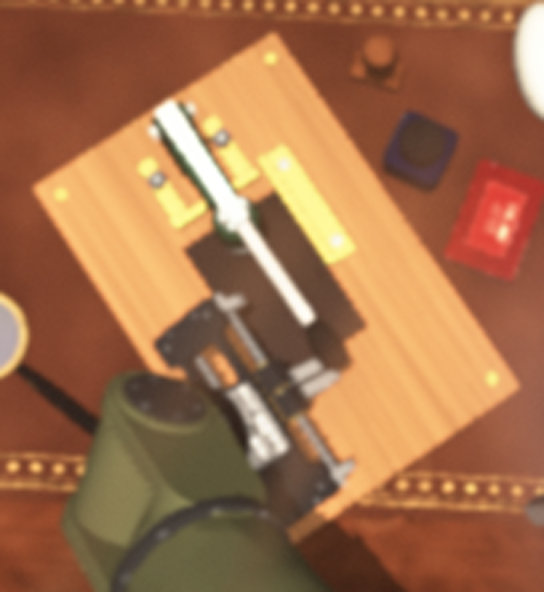

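Run:
```python
from h import *
c=snap('top')
px=np.array([(278,195),(188,250),(365,325)])/3.2+[180,140]
print(b(onz(c,px,.035)).round(1).tolist())
o=get_obs(); save(o['ee_pos'],R.from_euler('xyz',o['eef_rot']).as_matrix())
# back off +x, retreat along tool axis, over to side
z35=o['ee_pos'][2]; z=.0245+tipz(15)/1000
plan([(bp(128,-12,z35),Rt(35)),(bp(128,-70,z35+.083),Rt(35)),(bp(85,-108,.12),Rt(15))],1)
plan([(bp(42,-100,z+.05),Rt(15)),(bp(42,-92,z),Rt(15))],1)
```

```text
[[-21.6, 45.6], [-24.7, -43.3], [111.0, 44.5]]
[0.0005, -0.0237, -0.0004, 0.0, -0.0, 0.0, 1]
[0.0003, -0.0237, -0.4054, 0.0, -0.0, 0.0, 1]
[0.1409, 0.1483, -0.4695, -0.0, 0.0555, 0.0, 1]
[-0.005, 0.172, 0.1052, -0.0, 0.0, 0.0, 1]
[0.0159, 0.1721, 0.3066, -0.0, 0.0, 0.0, 1]
```

Emit:
{"op": "play_rows", "data": {"motion": [[[0,-0.03,0,0,0,0,-1],[0,-0.03,0,0,0,0,-1],[0,-0.03,-0.405,0,0,0,-1],[0,-0.03,-0.405,0,0,0,-1],[0,-0.03,-0.405,0,0,0,1],[0.141,0.148,-0.469,0,0.0555,0,1],[0.141,0.148,-0.469,0,0.0555,0,1],[0.141,0.148,-0.469,0,0.0555,0,1],[0.141,0.148,-0.469,0,0.0555,0,1]]]}}

```text
time_s: 9.55
ee_pos: [0.4731, 0.3314, 0.1198]
eef_rot: [3.141, 0.262, 2.168]
force: [0.1, -0.1, -0.2]
grip_width: 0.0371
grip_force: 0.0
```

Emit:
{"op": "play_rows", "data": {"motion": [[[-0.005,0.172,0.105,0,0,0,1],[-0.005,0.172,0.105,0,0,0,1],[0.016,0.172,0.29,0,0,0,1],[0.016,0.172,0.29,0,0,0,1],[0.016,0.172,0.29,0,0,0,1],[0.016,0.172,0.29,0,0,0,1]]]}}

```text
time_s: 10.15
ee_pos: [0.5167, 0.3451, 0.0513]
eef_rot: [3.139, 0.262, 2.17]
force: [-0.1, 0.2, 0.6]
grip_width: 0.0852
grip_force: 0.0
```

Run:
```python
from h import *
obs()
o=get_obs(); save(o['ee_pos'],R.from_euler('xyz',o['eef_rot']).as_matrix())
z=.0245+tipz(15)/1000
plan([(bp(42,-90,z),Rt(15)),(bp(42,-68,z),Rt(15)),(bp(42,-62,z),Rt(15))],1)
```

```text
t 10.15 p [0.5167 0.3451 0.0513] board [ 41.37 -93.37] cmd err mm [-0.26  1.48  6.39] rot err deg 0.15 F(board x,y,z) [-0.03 -0.27  0.61] w 0.0852 q [ 0.64  0.65  1.45 -0.3   1.06  0.19]
[-0.0064, -0.0026, 0.0282, 0.0004, 0.0001, -0.0, 1]
[-0.0914, -0.0026, 0.051, 0.0004, 0.0001, -0.0, 1]
[-0.1145, -0.0026, 0.0573, 0.0004, 0.0001, -0.0, 1]
```

Emit:
{"op": "play_rows", "data": {"motion": [[[-0.006,-0.0026,0.025,0,0,0,1],[-0.05,-0.0026,0.036,0,0,0,1],[-0.08,-0.0026,0.045,0,0,0,1],[-0.09,-0.0026,0.0475,0,0,0,1],[-0.098,-0.0026,0.05,0,0,0,1],[-0.102,-0.0026,0.051,0,0,0,1],[-0.102,-0.0026,0.051,0,0,0,1]]]}}

```text
time_s: 10.85
ee_pos: [0.5317, 0.321, 0.0434]
eef_rot: [3.142, 0.262, 2.17]
force: [0.0, -0.3, -0.5]
grip_width: 0.094
grip_force: 0.0
```

Run:
```python
from h import *
obs()
```

```text
t 10.85 p [0.5317 0.321  0.0434] board [ 42.58 -65.03] cmd err mm [-2.19  2.16 -1.56] rot err deg 0.02 F(board x,y,z) [ 0.15  0.23 -0.51] w 0.094 q [ 0.59  0.66  1.46 -0.31  1.04  0.15]
```

Emit:
{"op": "play_rows", "data": {"motion": [[[-0.004,0,0.001,0,0,0,1],[-0.008,0,0.002,0,0,0,1],[-0.012,0,0.003,0,0,0,1],[-0.012,0,0.003,0,0,0,1]]]}}

```text
time_s: 11.25
ee_pos: [0.5334, 0.3184, 0.0433]
eef_rot: [-3.142, 0.262, 2.17]
force: [-0.7, -0.3, -0.2]
grip_width: 0.0939
grip_force: 0.3
```

Emit:
{"op": "play_rows", "data": {"motion": [[[-0.002,0,0.0005,0,0,0,1],[-0.004,0,0.001,0,0,0,1],[-0.004,0,0.001,0,0,0,1]]]}}

```text
time_s: 11.55
ee_pos: [0.5339, 0.3176, 0.0433]
eef_rot: [-3.141, 0.262, 2.17]
force: [-1.2, 0.6, 1.0]
grip_width: 0.0939
grip_force: 0.6
```

Run:
```python
from h import *
obs()
```

```text
t 11.55 p [0.5339 0.3176 0.0433] board [ 42.66 -60.95] cmd err mm [ 0.05 -1.24 -1.58] rot err deg 0.01 F(board x,y,z) [ 0.62 -1.17  1.04] w 0.0939 q [ 0.58  0.66  1.46 -0.31  1.03  0.14]
```

Emit:
{"op": "play_rows", "data": {"motion": [[[-0.002,0,0.0005,0,0,0,1],[-0.004,0,0.001,0,0,0,1],[-0.004,0,0.001,0,0,0,1]]]}}

```text
time_s: 11.85
ee_pos: [0.5342, 0.3172, 0.0433]
eef_rot: [-3.141, 0.261, 2.17]
force: [-3.9, 3.5, 0.8]
grip_width: 0.0939
grip_force: 2.9
```

Emit:
{"op": "play_rows", "data": {"motion": [[[-0.002,0,0.0005,0,0,0,1],[-0.002,0,0.0005,0,0,0,1],[-0.002,0,0.0005,0,0,0,1]]]}}

```text
time_s: 12.15
ee_pos: [0.5342, 0.3171, 0.0433]
eef_rot: [-3.141, 0.261, 2.17]
force: [-6.3, 6.2, 0.9]
grip_width: 0.0939
grip_force: 4.2
```

Run:
```python
from h import *
obs()
c=snap('top'); f=c['frame'][:,:,::-1]
cv2.imwrite('pics/crop4.png',cv2.resize(f[180:270,220:310],None,fx=6.5,fy=6.5,interpolation=cv2.INTER_CUBIC))
```

```text
t 12.15 p [0.5342 0.3171 0.0433] board [ 42.7  -60.32] cmd err mm [ 0.37 -1.79 -1.58] rot err deg 0.07 F(board x,y,z) [ 1.7  -8.65  0.87] w 0.0939 q [ 0.58  0.66  1.46 -0.3   1.03  0.14]
```

View pics/crop4.png

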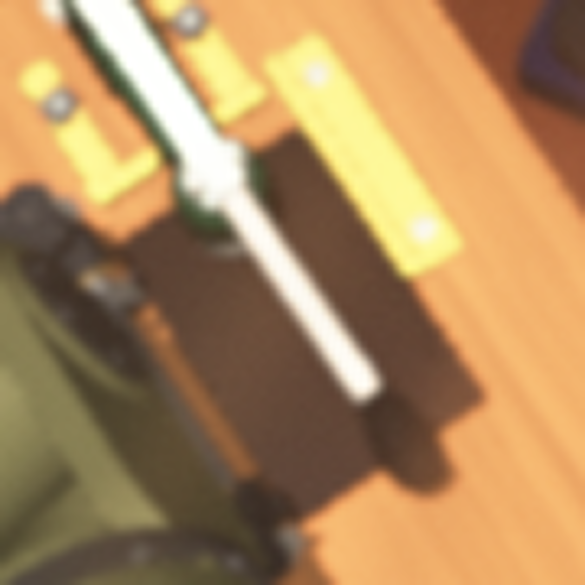

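Run:
```python
from h import *
o=get_obs(); save(o['ee_pos'],R.from_euler('xyz',o['eef_rot']).as_matrix())
z=.0245+tipz(35)/1000
plan([(bp(42.7,-95,.0435),Rt(15)),(bp(90,-105,.13),Rt(35)),(bp(132,-67,z+.085),Rt(35))],-1)
plan([(bp(132,-8,z),Rt(35)),],-1)
```

```text
[0.1338, 0.0001, -0.0364, -0.0, -0.0002, 0.0, -1]
[0.0833, -0.1892, -0.381, -0.0, -0.0557, 0.0, -1]
[-0.0632, -0.3572, -0.3405, -0.0, -0.0557, 0.0, -1]
[0.0016, 0.0, 0.4139, -0.0, -0.0, 0.0, -1]
```

Emit:
{"op": "play_rows", "data": {"motion": [[[0.134,0,-0.036,0,0,0,1],[0.134,0,-0.036,0,0,0,1],[0.083,-0.189,-0.381,0,-0.0557,0,-1],[0.083,-0.189,-0.381,0,-0.0557,0,-1],[0.083,-0.189,-0.381,0,-0.0557,0,-1],[-0.063,-0.357,-0.3405,0,-0.0557,0,-1],[-0.063,-0.357,-0.3405,0,-0.0557,0,-1],[-0.063,-0.357,-0.3405,0,-0.0557,0,-1],[-0.063,-0.357,-0.3405,0,-0.0557,0,-1]]]}}

```text
time_s: 13.1
ee_pos: [0.4581, 0.2722, 0.1303]
eef_rot: [3.14, 0.612, 2.169]
force: [-0.4, 0.3, 0.5]
grip_width: 0.0419
grip_force: 0.0
```

Emit:
{"op": "play_rows", "data": {"motion": [[[0,0,0,0,0,0,-1],[0,0,0,0,0,0,-1],[0,0,0,0,0,0,-1],[0,0,0,0,0,0,-1],[0,0,0,0,0,0,-1],[0,0,0.2,0,0,0,-1],[0,0,0.3,0,0,0,-1],[0.001,0,0.41,0,0,0,-1],[0.001,0,0.41,0,0,0,-1],[0.001,0,0.41,0,0,0,-1]]]}}

```text
time_s: 14.1
ee_pos: [0.4904, 0.2234, 0.0462]
eef_rot: [-3.141, 0.612, 2.17]
force: [-0.5, 0.2, -0.6]
grip_width: 0.0003
grip_force: 0.0
```

Run:
```python
from h import *
obs()
```

```text
t 14.1 p [0.4904 0.2234 0.0462] board [131.73  -7.73] cmd err mm [ 0.38 -0.06  1.51] rot err deg 0.09 F(board x,y,z) [ 0.27 -0.42 -0.62] w 0.0003 q [ 0.63  0.56  1.74 -0.75  1.01  0.49]
```

Emit:
{"op": "play_rows", "data": {"motion": [[[0,0.02,0.002,0,0,0,-1],[0,0.04,0.002,0,0,0,-1],[0,0.055,0.002,0,0,0,-1],[0,0.067,0.002,0,0,0,-1],[0,0.075,0.002,0,0,0,-1],[0,0.083,0.002,0,0,0,-1],[0,0.083,0.002,0,0,0,-1]]]}}

```text
time_s: 14.8
ee_pos: [0.5078, 0.2348, 0.0453]
eef_rot: [3.142, 0.612, 2.17]
force: [-2.7, -0.4, 0.7]
grip_width: 0.0005
grip_force: 1.1
```

Emit:
{"op": "play_rows", "data": {"motion": [[[0,0.002,0,0,0,0,-1],[0,0.004,0,0,0,0,-1],[0,0.006,0,0,0,0,-1],[0,0.006,0,0,0,0,-1]]]}}

```text
time_s: 15.2
ee_pos: [0.5089, 0.2355, 0.0452]
eef_rot: [3.142, 0.612, 2.17]
force: [-3.5, -0.3, 2.5]
grip_width: 0.0006
grip_force: 1.6
```

Emit:
{"op": "play_rows", "data": {"motion": [[[0,0.002,0,0,0,0,-1],[0,0.004,0,0,0,0,-1],[0,0.004,0,0,0,0,-1]]]}}

```text
time_s: 15.5
ee_pos: [0.5098, 0.2361, 0.0453]
eef_rot: [3.141, 0.612, 2.17]
force: [-2.8, 0.2, 1.1]
grip_width: 0.0006
grip_force: 1.5
```

Run:
```python
from h import *
obs()
```

```text
t 15.5 p [0.5098 0.2361 0.0453] board [108.53  -7.25] cmd err mm [19.81 12.63  0.6 ] rot err deg 0.07 F(board x,y,z) [ 2.24 -1.78  1.09] w 0.0006 q [ 0.63  0.6   1.67 -0.73  1.03  0.47]
```

Emit:
{"op": "play_rows", "data": {"motion": [[[0,0.002,0,0,0,0,-1],[0,0.004,0,0,0,0,-1],[0,0.004,0,0,0,0,-1]]]}}

```text
time_s: 15.8
ee_pos: [0.5106, 0.2367, 0.0453]
eef_rot: [3.141, 0.612, 2.17]
force: [-3.3, -0.1, 1.8]
grip_width: 0.0004
grip_force: 1.4
```

Emit:
{"op": "play_rows", "data": {"motion": [[[0,0.002,0,0,0,0,-1],[0,0.003,0,0,0,0,-1],[0,0.003,0,0,0,0,-1]]]}}

```text
time_s: 16.1
ee_pos: [0.5112, 0.2371, 0.0452]
eef_rot: [3.142, 0.612, 2.17]
force: [-3.6, -0.6, 1.2]
grip_width: 0.0002
grip_force: 1.5
```

Emit:
{"op": "play_rows", "data": {"motion": [[[0,0.002,0,0,0,0,-1],[0,0.003,0,0,0,0,-1],[0,0.003,0,0,0,0,-1]]]}}

```text
time_s: 16.4
ee_pos: [0.5118, 0.2375, 0.0453]
eef_rot: [3.142, 0.612, 2.17]
force: [-2.9, -1.4, 1.3]
grip_width: 0.0004
grip_force: 1.5
```

Emit:
{"op": "play_rows", "data": {"motion": [[[0,0.002,0,0,0,0,-1],[0,0.002,0,0,0,0,-1]]]}}

```text
time_s: 16.6
ee_pos: [0.5122, 0.2378, 0.0453]
eef_rot: [3.142, 0.612, 2.17]
force: [-2.7, -0.8, 1.7]
grip_width: 0.0002
grip_force: 1.5
```

Run:
```python
from h import *
obs()
c=snap('top'); f=c['frame'][:,:,::-1]
cv2.imwrite('pics/crop5.png',cv2.resize(f[180:270,220:310],None,fx=6.5,fy=6.5,interpolation=cv2.INTER_CUBIC))
```

```text
t 16.6 p [0.5122 0.2378 0.0453] board [105.58  -7.25] cmd err mm [22.25 14.29  0.6 ] rot err deg 0.08 F(board x,y,z) [ 2.66 -0.89  1.74] w 0.0002 q [ 0.63  0.61  1.66 -0.73  1.03  0.47]
```

View pics/crop5.png

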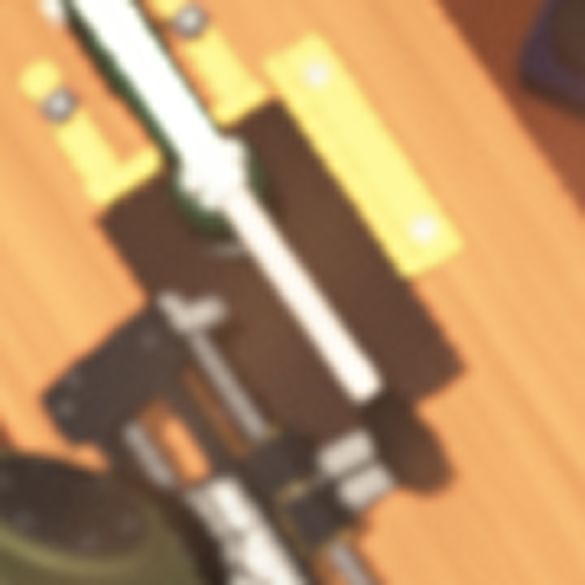

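Emit:
{"op": "play_rows", "data": {"motion": [[[0,0.002,0,0,0,0,-1],[0,0.002,0,0,0,0,-1]]]}}

```text
time_s: 16.85
ee_pos: [0.5126, 0.2381, 0.0453]
eef_rot: [-3.142, 0.612, 2.17]
force: [-2.7, -0.7, 1.0]
grip_width: 0.0006
grip_force: 1.6
```

Emit:
{"op": "play_rows", "data": {"motion": [[[0,0.002,0,0,0,0,-1],[0,0.002,0,0,0,0,-1]]]}}

```text
time_s: 17.05
ee_pos: [0.5131, 0.2384, 0.0453]
eef_rot: [3.141, 0.612, 2.17]
force: [-4.2, -0.9, 0.8]
grip_width: 0.0005
grip_force: 1.6
```

Emit:
{"op": "play_rows", "data": {"motion": [[[0,0.002,0,0,0,0,-1],[0,0.002,0,0,0,0,-1]]]}}

```text
time_s: 17.25
ee_pos: [0.5135, 0.2386, 0.0453]
eef_rot: [3.142, 0.612, 2.17]
force: [-4.6, -0.2, 1.4]
grip_width: 0.0005
grip_force: 1.6
```

Emit:
{"op": "play_rows", "data": {"motion": [[[0,0.002,0,0,0,0,-1],[0,0.002,0,0,0,0,-1]]]}}

```text
time_s: 17.45
ee_pos: [0.5139, 0.2389, 0.0453]
eef_rot: [3.142, 0.612, 2.17]
force: [-2.9, -0.1, 1.6]
grip_width: 0.0008
grip_force: 1.6
```

Emit:
{"op": "play_rows", "data": {"motion": [[[0,0.002,0,0,0,0,-1],[0,0.002,0,0,0,0,-1]]]}}

```text
time_s: 17.65
ee_pos: [0.5143, 0.2392, 0.0453]
eef_rot: [3.142, 0.612, 2.17]
force: [-3.5, -0.6, 1.7]
grip_width: 0.0005
grip_force: 1.7
```

Emit:
{"op": "play_rows", "data": {"motion": [[[0,0.002,0,0,0,0,-1],[0,0.002,0,0,0,0,-1]]]}}

```text
time_s: 17.85
ee_pos: [0.5147, 0.2395, 0.0453]
eef_rot: [3.142, 0.612, 2.17]
force: [-3.8, -0.2, 0.6]
grip_width: 0.0005
grip_force: 1.7
```

Run:
```python
from h import *
obs()
for i in (0,):
    c=snap('top'); f=c['frame'][:,:,::-1]; H,S,V=cv2.split(cv2.cvtColor(f,cv2.COLOR_BGR2HSV))
    # profile along board -x through the back lay arms at y=-30 and y=30, z=.034
    for y in (-36,-30,25,30,36):
        row=[]
        for x in range(-64,-34,2):
            P=np.r_[w(x,y),.034]; Pc=np.linalg.inv(c['T'])@np.r_[P,1]; Pc=Pc[:3]*[1,-1,-1]
            u=cv2.projectPoints(Pc.reshape(1,1,3),np.zeros(3),np.zeros(3),c['camera_matrix'],c['D'])[0].ravel()
            v=cv2.getRectSubPix(f,(1,1),tuple(map(float,u)))[0,0]; row.append(int(v.max()))
        print(y,row)
```

```text
t 17.85 p [0.5147 0.2395 0.0453] board [102.56  -7.27] cmd err mm [24.73 16.01  0.6 ] rot err deg 0.08 F(board x,y,z) [ 3.3  -1.98  0.57] w 0.0005 q [ 0.63  0.61  1.65 -0.73  1.03  0.46]
-36 [253, 253, 254, 253, 253, 254, 254, 254, 235, 192, 134, 105, 95, 96, 96]
-30 [254, 254, 253, 253, 253, 254, 254, 253, 233, 190, 133, 102, 96, 96, 97]
25 [248, 248, 247, 247, 249, 252, 253, 251, 231, 183, 132, 101, 97, 100, 102]
30 [254, 254, 253, 253, 253, 253, 254, 251, 232, 184, 133, 98, 96, 96, 96]
36 [253, 253, 253, 252, 252, 252, 254, 250, 236, 184, 132, 101, 95, 95, 96]
```

Emit:
{"op": "play_rows", "data": {"motion": [[[0,0.002,0,0,0,0,-1],[0,0.002,0,0,0,0,-1]]]}}

```text
time_s: 18.1
ee_pos: [0.5149, 0.2396, 0.0452]
eef_rot: [-3.141, 0.612, 2.17]
force: [-7.0, -1.5, 3.9]
grip_width: 0.0008
grip_force: 2.7
```

Emit:
{"op": "play_rows", "data": {"motion": [[[0,0.002,0,0,0,0,-1],[0,0.002,0,0,0,0,-1]]]}}

```text
time_s: 18.3
ee_pos: [0.5151, 0.2397, 0.0452]
eef_rot: [-3.14, 0.612, 2.17]
force: [-8.4, -2.1, 4.7]
grip_width: 0.0003
grip_force: 4.1
```

Emit:
{"op": "play_rows", "data": {"motion": [[[0,0.002,0,0,0,0,-1],[0,0.002,0,0,0,0,-1]]]}}

```text
time_s: 18.5
ee_pos: [0.5152, 0.2397, 0.0451]
eef_rot: [-3.139, 0.612, 2.17]
force: [-11.2, -3.4, 6.2]
grip_width: 0.0002
grip_force: 5.4
```

Run:
```python
from h import *
obs()
o=get_obs(); save(o['ee_pos'],R.from_euler('xyz',o['eef_rot']).as_matrix())
z35=o['ee_pos'][2]; z=.0245+tipz(15)/1000
plan([(bp(114,-7.3,z35),Rt(35)),(bp(114,-66,z35+.083),Rt(35)),(bp(75,-108,.12),Rt(15))],1)
plan([(bp(30,-100,z+.05),Rt(15)),(bp(30,-92,z),Rt(15))],1)
```

```text
t 18.5 p [0.5152 0.2397 0.0451] board [102.04  -7.2 ] cmd err mm [25.19 16.25  0.43] rot err deg 0.17 F(board x,y,z) [11.18 -3.52  6.16] w 0.0002 q [ 0.63  0.61  1.65 -0.73  1.04  0.46]
[0.0003, -0.0478, -0.0001, -0.0004, 0.0002, 0.0, 1]
[0.0016, -0.0489, -0.4067, -0.0004, 0.0002, 0.0, 1]
[0.1577, 0.107, -0.4772, -0.0004, 0.0558, -0.0, 1]
[-0.0049, 0.18, 0.1052, 0.0, -0.0, -0.0, 1]
[0.0159, 0.18, 0.3066, 0.0, -0.0, -0.0, 1]
```

Emit:
{"op": "play_rows", "data": {"motion": [[[0,-0.05,0,0,0,0,-1],[0,-0.05,0,0,0,0,-1],[0.0016,-0.05,-0.406,0,0,0,-1],[0.0016,-0.05,-0.406,0,0,0,-1],[0.0016,-0.05,-0.406,0,0,0,1],[0.158,0.107,-0.477,0,0.0558,0,1],[0.158,0.107,-0.477,0,0.0558,0,1],[0.158,0.107,-0.477,0,0.0558,0,1],[0.158,0.107,-0.477,0,0.0558,0,1]]]}}

```text
time_s: 19.4
ee_pos: [0.4824, 0.3378, 0.1201]
eef_rot: [3.141, 0.261, 2.168]
force: [0.1, 0.0, 1.3]
grip_width: 0.0367
grip_force: 0.0
```

Emit:
{"op": "play_rows", "data": {"motion": [[[-0.005,0.18,0.105,0,0,0,1],[-0.005,0.18,0.105,0,0,0,1],[0.016,0.18,0.29,0,0,0,1],[0.016,0.18,0.29,0,0,0,1],[0.016,0.18,0.29,0,0,0,1],[0.016,0.18,0.29,0,0,0,1],[0.016,0.18,0.29,0,0,0,1]]]}}

```text
time_s: 20.1
ee_pos: [0.5271, 0.3524, 0.0513]
eef_rot: [3.139, 0.262, 2.17]
force: [-0.5, -0.3, 0.1]
grip_width: 0.0923
grip_force: 0.0
```

Run:
```python
from h import *
obs()
o=get_obs(); save(o['ee_pos'],R.from_euler('xyz',o['eef_rot']).as_matrix())
z=.0245+tipz(15)/1000
plan([(bp(30,-90,z),Rt(15)),(bp(30,-66,z),Rt(15)),(bp(30,-63,z),Rt(15))],1)
```

```text
t 20.1 p [0.5271 0.3524 0.0513] board [ 28.65 -93.52] cmd err mm [0.26 2.01 6.34] rot err deg 0.16 F(board x,y,z) [ 0.6  -0.04  0.05] w 0.0923 q [ 0.63  0.68  1.41 -0.3   1.08  0.18]
[-0.007, -0.0055, 0.0282, 0.0004, -0.0, -0.0001, 1]
[-0.0998, -0.0055, 0.053, 0.0004, -0.0, -0.0001, 1]
[-0.1113, -0.0055, 0.0561, 0.0004, -0.0, -0.0001, 1]
```

Emit:
{"op": "play_rows", "data": {"motion": [[[-0.007,-0.0055,0.025,0,0,0,1],[-0.05,-0.0055,0.036,0,0,0,1],[-0.08,-0.0055,0.045,0,0,0,1],[-0.1,-0.0055,0.05,0,0,0,1],[-0.107,-0.0055,0.052,0,0,0,1],[-0.111,-0.0055,0.053,0,0,0,1],[-0.111,-0.0055,0.053,0,0,0,1]]]}}

```text
time_s: 20.8
ee_pos: [0.5426, 0.326, 0.0435]
eef_rot: [-3.142, 0.261, 2.17]
force: [-0.6, -0.4, -0.1]
grip_width: 0.0941
grip_force: 0.0
```

Emit:
{"op": "play_rows", "data": {"motion": [[[-0.004,0,0.001,0,0,0,1],[-0.007,0,0.0018,0,0,0,1],[-0.007,0,0.0018,0,0,0,1]]]}}

```text
time_s: 21.1
ee_pos: [0.5436, 0.3246, 0.0435]
eef_rot: [-3.142, 0.261, 2.17]
force: [-0.7, 1.7, -0.1]
grip_width: 0.094
grip_force: 0.1
```

Emit:
{"op": "play_rows", "data": {"motion": [[[-0.002,0,0.0005,0,0,0,1],[-0.003,0,0.0008,0,0,0,1],[-0.003,0,0.0008,0,0,0,1]]]}}

```text
time_s: 21.4
ee_pos: [0.5439, 0.3242, 0.0435]
eef_rot: [3.141, 0.261, 2.17]
force: [-1.3, 3.1, 0.4]
grip_width: 0.094
grip_force: 1.5
```

Run:
```python
from h import *
obs()
```

```text
t 21.4 p [0.5439 0.3242 0.0435] board [ 30.69 -60.72] cmd err mm [ 0.72 -2.29 -1.43] rot err deg 0.03 F(board x,y,z) [-0.66 -3.34  0.41] w 0.094 q [ 0.58  0.68  1.42 -0.3   1.05  0.14]
```

One more half millimetre to confirm, then retreat.

Emit:
{"op": "play_rows", "data": {"motion": [[[-0.002,0,0.0005,0,0,0,1],[-0.003,0,0.0008,0,0,0,1],[-0.003,0,0.0008,0,0,0,1]]]}}

```text
time_s: 21.7
ee_pos: [0.5441, 0.3239, 0.0435]
eef_rot: [3.141, 0.26, 2.17]
force: [-3.8, 6.1, 0.8]
grip_width: 0.0944
grip_force: 3.6
```

Run:
```python
from h import *
obs()
o=get_obs(); save(o['ee_pos'],R.from_euler('xyz',o['eef_rot']).as_matrix())
plan([(bp(30.7,-95,.0435),Rt(15)),(bp(60,-110,.15),Rt(0)),(bp(118,-110,.25),Rt(0))],-1)
plan([(bp(118,0,.25),Rt(0))],-1)
```

```text
t 21.7 p [0.5441 0.3239 0.0435] board [ 30.65 -60.37] cmd err mm [ 0.95 -2.55 -1.44] rot err deg 0.07 F(board x,y,z) [-0.26 -7.18  0.79] w 0.0944 q [ 0.58  0.68  1.42 -0.3   1.05  0.13]
[0.1338, -0.0002, -0.0358, 0.0001, -0.0002, 0.0, -1]
[0.0822, -0.1172, -0.4629, 0.0001, 0.0414, 0.0, -1]
[-0.0208, -0.3491, -0.8495, 0.0001, 0.0414, 0.0, -1]
[-0.44, -0.0001, 0.0001, -0.0001, 0.0, 0.0, -1]
```

Emit:
{"op": "play_rows", "data": {"motion": [[[0.06,0,-0.016,0,0,0,1],[0.134,0,-0.036,0,0,0,1],[0.082,-0.117,-0.463,0,0.0414,0,-1],[0.082,-0.117,-0.463,0,0.0414,0,-1],[0.082,-0.117,-0.463,0,0.0414,0,-1],[-0.02,-0.349,-0.849,0,0.0414,0,-1],[-0.02,-0.349,-0.849,0,0.0414,0,-1],[-0.02,-0.349,-0.849,0,0.0414,0,-1],[-0.02,-0.349,-0.849,0,0.0414,0,-1],[-0.02,-0.349,-0.849,0,0.0414,0,-1]]]}}

```text
time_s: 22.7
ee_pos: [0.4442, 0.3155, 0.2484]
eef_rot: [-3.14, 0.002, 2.17]
force: [0.0, -0.2, 0.1]
grip_width: 0.0336
grip_force: 0.0
```

Run:
```python
from h import *
obs()
c=snap('top'); f=c['frame'][:,:,::-1]
cv2.imwrite('pics/crop6.png',cv2.resize(np.vstack([f[180:270,220:310]]),None,fx=6.5,fy=6.5,interpolation=cv2.INTER_CUBIC))
H,S,V=cv2.split(cv2.cvtColor(f,cv2.COLOR_BGR2HSV))
m=np.zeros_like(V); q=np.round(cv2.perspectiveTransform(np.zeros((1,1,2)),np.eye(3))) 
roi=np.zeros_like(V); cv2.fillConvexPoly(roi,np.array([(262,190),(225,215),(262,270),(300,240)]),255)
mb=((V<160)&(roi>0)).astype(np.uint8)*255
k=max(cv2.findContours(mb,cv2.RETR_EXTERNAL,cv2.CHAIN_APPROX_NONE)[0],key=cv2.contourArea)[:,0].astype(float)
B=b(onz(c,k,.035)); r=cv2.minAreaRect(B.astype(np.float32)); print(r); print(B.min(0),B.max(0))
c=snap('wrist','wrist6.png')
o=get_obs(); save(o['ee_pos'],R.from_euler('xyz',o['eef_rot']).as_matrix())
plan([(bp(118,0,.25),Rt(0))],-1,False)
```

```text
t 22.7 p [0.4442 0.3155 0.2484] board [ 117.92 -109.83] cmd err mm [-61.89  90.74  -1.61] rot err deg 0.14 F(board x,y,z) [0.11 0.17 0.08] w 0.0336 q [ 0.55  0.27  1.5  -0.    1.37 -0.05]
((35.44617462158203, -11.779396057128906), (179.95005798339844, 116.00187683105469), 0.7281338572502136)
[-54.63920505 -69.89265978] [126.02314385  46.47763224]
[-0.439, -0.0001, -0.0087, -0.0005, 0.0002, -0.0, -1]
```

View pics/wrist6.png

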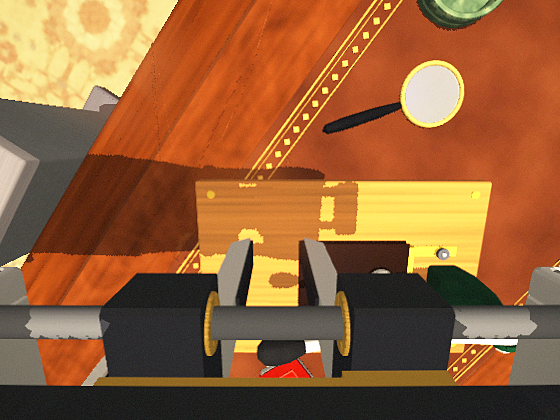

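Emit:
{"op": "play_rows", "data": {"motion": [[[-0.1,0,-0.008,0,0,0,-1],[-0.2,0,-0.008,0,0,0,-1],[-0.3,0,-0.008,0,0,0,-1],[-0.439,0,-0.008,0,0,0,-1],[-0.439,0,-0.008,0,0,0,-1],[-0.439,0,-0.008,0,0,0,-1],[-0.439,0,-0.008,0,0,0,-1]]]}}

```text
time_s: 23.5
ee_pos: [0.5058, 0.2253, 0.2511]
eef_rot: [-3.14, 0.001, 2.171]
force: [0.4, -0.0, -0.0]
grip_width: 0.0002
grip_force: 0.0
```

Run:
```python
from h import *
obs()
o=get_obs(); save(o['ee_pos'],R.from_euler('xyz',o['eef_rot']).as_matrix())
c=snap('top'); f=c['frame'][:,:,::-1]
hs=cv2.cvtColor(f,cv2.COLOR_BGR2HSV)
def prof(pts):
    r=[]
    for x,y in pts:
        Pc=(np.linalg.inv(c['T'])@np.r_[w(x,y),.034,1])[:3]*[1,-1,-1]
        u=cv2.projectPoints(Pc.reshape(1,1,3),np.zeros(3),np.zeros(3),c['camera_matrix'],c['D'])[0].ravel()
        v=cv2.getRectSubPix(f,(1,1),tuple(map(float,u)))[0,0]; r.append(int(v.max()))
    return r
for y in (-36,-30,30,36): print('back y',y,prof([(x,y) for x in range(-56,-34,2)]))
for x in (-35,-20,0,20,40): print('side x',x,prof([(x,y) for y in range(38,58,2)]))
plan([(bp(118,0,.216),Rt(0)),(bp(118,0,.210),Rt(0))],-1)
```

```text
t 23.5 p [0.5058 0.2253 0.2511] board [117.91  -0.59] cmd err mm [ 61.62 -90.09   3.39] rot err deg 0.11 F(board x,y,z) [-0.3   0.23 -0.03] w 0.0002 q [ 0.35  0.29  1.47 -0.    1.38 -0.25]
back y -36 [253, 253, 254, 253, 233, 189, 132, 103, 92, 94, 94]
back y -30 [253, 253, 253, 252, 230, 186, 130, 99, 94, 93, 95]
back y 30 [252, 252, 253, 250, 229, 179, 127, 92, 89, 90, 92]
back y 36 [251, 252, 253, 249, 232, 178, 126, 94, 87, 87, 91]
side x -35 [98, 95, 96, 112, 139, 182, 204, 208, 204, 206]
side x -20 [105, 105, 104, 105, 107, 112, 125, 136, 139, 125]
side x 0 [107, 107, 108, 109, 108, 107, 106, 106, 104, 108]
side x 20 [136, 136, 134, 133, 132, 131, 130, 129, 127, 126]
side x 40 [154, 152, 152, 151, 151, 151, 150, 150, 149, 149]
[-0.0022, -0.0002, 0.1402, -0.0002, 0.0001, 0.0001, -1]
[-0.0022, -0.0001, 0.1642, -0.0002, 0.0001, 0.0001, -1]
```

Emit:
{"op": "play_rows", "data": {"motion": [[[-0.002,0,0.07,0,0,0,-1],[-0.002,0,0.14,0,0,0,-1],[-0.002,0,0.164,0,0,0,-1],[-0.002,0,0.164,0,0,0,-1]]]}}

```text
time_s: 23.95
ee_pos: [0.506, 0.2247, 0.2104]
eef_rot: [-3.14, 0.001, 2.171]
force: [0.3, -1.4, 0.7]
grip_width: 0.0008
grip_force: 0.0
```

Emit:
{"op": "play_rows", "data": {"motion": [[[0,0,0.008,0,0,0,-1],[0,0,0.016,0,0,0,-1],[0,0,0.024,0,0,0,-1],[0,0,0.032,0,0,0,-1],[0,0,0.04,0,0,0,-1],[0,0,0.04,0,0,0,-1]]]}}

```text
time_s: 24.55
ee_pos: [0.5063, 0.2241, 0.201]
eef_rot: [-3.141, 0.001, 2.17]
force: [-1.3, -1.8, 2.8]
grip_width: 0.0005
grip_force: 1.6
```

Emit:
{"op": "play_rows", "data": {"motion": [[[0,0,0.008,0,0,0,-1],[0,0,0.016,0,0,0,-1],[0,0,0.024,0,0,0,-1],[0,0,0.032,0,0,0,-1],[0,0,0.04,0,0,0,-1],[0,0,0.04,0,0,0,-1]]]}}

```text
time_s: 25.15
ee_pos: [0.5063, 0.224, 0.191]
eef_rot: [-3.141, 0.001, 2.17]
force: [-3.0, -1.3, 4.1]
grip_width: 0.0008
grip_force: 2.1
```

Emit:
{"op": "play_rows", "data": {"motion": [[[0,0,0.004,0,0,0,-1],[0,0,0.008,0,0,0,-1],[0,0,0.008,0,0,0,-1]]]}}

```text
time_s: 25.45
ee_pos: [0.5063, 0.2241, 0.1891]
eef_rot: [-3.141, 0.001, 2.17]
force: [-2.9, -1.7, 5.7]
grip_width: 0.0007
grip_force: 2.7
```

Emit:
{"op": "play_rows", "data": {"motion": [[[0,0,0.004,0,0,0,-1],[0,0,0.004,0,0,0,-1]]]}}

```text
time_s: 25.65
ee_pos: [0.5063, 0.2241, 0.1881]
eef_rot: [-3.141, 0.001, 2.17]
force: [-3.4, -2.7, 6.1]
grip_width: 0.0003
grip_force: 2.9
```

Emit:
{"op": "play_rows", "data": {"motion": [[[0,0,0.004,0,0,0,-1],[0,0,0.008,0,0,0,-1],[0,0,0.008,0,0,0,-1]]]}}

```text
time_s: 25.95
ee_pos: [0.5063, 0.224, 0.186]
eef_rot: [-3.141, 0.001, 2.17]
force: [-4.5, -2.8, 4.6]
grip_width: 0.001
grip_force: 2.8
```

Emit:
{"op": "play_rows", "data": {"motion": [[[0,0,0.004,0,0,0,-1],[0,0,0.004,0,0,0,-1]]]}}

```text
time_s: 26.15
ee_pos: [0.5065, 0.2241, 0.1852]
eef_rot: [3.141, 0.001, 2.17]
force: [-3.6, -2.3, 5.5]
grip_width: 0.0005
grip_force: 2.6
```

Emit:
{"op": "play_rows", "data": {"motion": [[[0,0,0.004,0,0,0,-1],[0,0,0.004,0,0,0,-1]]]}}

```text
time_s: 26.35
ee_pos: [0.5065, 0.2242, 0.1842]
eef_rot: [3.141, 0.001, 2.17]
force: [-2.2, -1.7, 6.0]
grip_width: 0.0003
grip_force: 2.7
```

Emit:
{"op": "play_rows", "data": {"motion": [[[0,0,0.004,0,0,0,-1],[0,0,0.004,0,0,0,-1]]]}}

```text
time_s: 26.55
ee_pos: [0.5066, 0.2242, 0.1837]
eef_rot: [3.141, 0.002, 2.17]
force: [-4.5, -3.3, 11.0]
grip_width: 0.0004
grip_force: 4.9
```

Emit:
{"op": "play_rows", "data": {"motion": [[[0,0,0.004,0,0,0,-1],[0,0,0.004,0,0,0,-1]]]}}

```text
time_s: 26.75
ee_pos: [0.5066, 0.2242, 0.1832]
eef_rot: [3.141, 0.002, 2.17]
force: [-7.0, -3.4, 15.8]
grip_width: 0.0006
grip_force: 7.2
```

Ram on cover; press a little more and hold.

Emit:
{"op": "play_rows", "data": {"motion": [[[0,0,0.004,0,0,0,-1],[0,0,0.008,0,0,0,-1],[0,0,0.008,0,0,0,-1],[0,0,0.008,0,0,0,-1],[0,0,0.008,0,0,0,-1],[0,0,0.008,0,0,0,-1],[0,0,0.008,0,0,0,-1],[0,0,0.008,0,0,0,-1]]]}}

```text
time_s: 27.55
ee_pos: [0.5067, 0.2242, 0.1824]
eef_rot: [3.14, 0.002, 2.17]
force: [-11.8, -5.6, 25.7]
grip_width: 0.0004
grip_force: 11.8
```

Emit:
{"op": "play_rows", "data": {"motion": [[[0,0,-0.02,0,0,0,-1],[0,0,-0.04,0,0,0,-1],[0,0,-0.06,0,0,0,-1],[0,0,-0.08,0,0,0,-1],[0,0,-0.1,0,0,0,-1],[0,0,-0.14,0,0,0,-1],[0,0,-0.3,0,0,0,-1],[0,0,-0.4,0,0,0,-1],[0,0,-0.4,0,0,0,-1],[0,0,-0.4,0,0,0,-1]]]}}

```text
time_s: 28.55
ee_pos: [0.5062, 0.2242, 0.2799]
eef_rot: [-3.141, 0.001, 2.17]
force: [0.0, -0.6, 0.9]
grip_width: 0.0002
grip_force: 0.0
```

Run:
```python
from h import *
obs()
s=snap('scene'); v,u=np.mgrid[0:420,0:560]; px=np.c_[u.ravel(),v.ravel()].astype(float)
o,d=rays(s,px); P=o+d*s['z_map'].ravel()[:,None]; B=b(P)
k=(P[:,2]>.1)&(P[:,2]<.2)&(abs(B[:,1])<15)&(B[:,0]>95)&(B[:,0]<140); print('knob top',np.percentile(P[k,2],95))
```

```text
t 28.55 p [0.5062 0.2242 0.2799] board [118.18   0.56] cmd err mm [ 0.16 -0.57 69.85] rot err deg 0.06 F(board x,y,z) [0.33 0.54 0.89] w 0.0002 q [ 0.35  0.27  1.43 -0.    1.44 -0.25]
knob top 0.1871284726692851
```

```bash
python3 -c "
from station import workorder
print(workorder.hand_in())"
```

```text
the job is handed in; nothing more can be done
None
```

The notebook was slid home against both lays and the seal struck with about 26 N at the knob; the lever came back up (knob top at 187 mm) and the job is handed in, with no verdict returned. I viewed 11 pictures, one over the limit of 10.

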